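# Unload the indexing sample changer

## Robot

A 6-joint arm with a two-finger parallel gripper is mounted at the origin on a cart in front of the work surface, level with it; the furniture and walls round the work are solid. World frame = base frame: x ahead of the robot, y to its left, z up, the work surface at z = 0. Lengths are in m, angles in degrees, forces in N, time in s.
With the tool pointing down it reaches from about 0.35 to 1 m from the base axis. Payload 7.1 kg.
Tool frame: the origin (TCP) lies midway between the tips of the shut fingers; the grasp point (between the pads) lies manip.grip_depth behind it (manip.grip_depth is the distance from the TCP to the grasp point, in m); z points along the fingers, y is the line along which they close (so a half turn about z gives the same grasp; the last joint's range is limited). The gripper opens to 85 mm and grips with 20 to 120 N. Pads are 22 mm wide; open, the fingers measure 114 mm over their backs; the gripper's body (76 mm by 85 mm) begins 54 mm behind the grasp point. The pads swing forward as they close: fully open they stand 13 mm farther back than shut.
Start: joints at [64.458, 24.242, 93.386, -0, 62.372, -1.089], TCP at [0.259, 0.569, 0.231] pointing down, gripper open.
Joint ranges: [-172.04, 172.04], [-51.8, 120.97], [4.93, 147.93], [-75.15, 255.16], [6.16, 154.13], [-145.62, 145.62]. Speed limits (degrees/s): [136.94, 136.94, 172.46, 180, 180, 180].

## Interface

Orientations are given as [roll, pitch, yaw] about the fixed x, y, z axes, in that order (R = Rz(yaw) Ry(pitch) Rx(roll)).
In Python, from bench import manip gives the robot as it stands. Calls block until the motion is done:
- manip.movep(position, orientation): joint-space move of the TCP to a pose.
- manip.move_straight(position, orientation=None, feed=0.15, max_force=None): straight line of the TCP; orientation=None keeps the orientation; feed is the mean speed in m/s. With max_force (N) it stops when the force on the tool has changed by that much, and returns True; else False.
- manip.move_j(angles): joint-space move.
- manip.grip(opening, f_grip=None): opening from 0.0 (shut) to 1.0 (fully open); f_grip is the grip in N (None keeps the last); returns when the fingers have stopped.
- manip.pause(seconds).
- manip.inverse_kinematics(position, orientation): joint angles nearest the present ones, or None.
- manip.observe(): the state.
- manip.read_camera(name): name is "scene" or "side" or "wrist"; returns a dict with "img" (400x640x3 uint8, red, green, blue), "fx", "fy", "cx", "cy" (pixels), "eye" and "orientation" of the camera in the world. Camera axes: x right, y down, z forward; pixel columns grow to the right and rows downward; lengths in m; the calibration is good to about 2 mm. A picture is of the moment at which its call begins. There is no depth.
A pose or a line that the arm cannot do raises manip.MotionError and nothing moves.
- manip.hand_in(): hands the job in; it is judged then, once.
Trained networks look in a picture, given as the dict that the camera call returned (one of the last four; its "shot" number tells which), for a name from the list of things; names that differ only in an ending like _2 or _b are one class to them, and where a whole thing is asked for, a point or a joint stands for the part that bears it (a point fixed in the world has none). Each returns a list of dicts, best first, with "p" (0 to 1); they miss things now and then, are a little off and sometimes report something else, mostly with a low value. They report only what shows in the picture. A call takes as long as a camera call.
- manip.recognise(label, picture): "pixel" ([column, row] in pixels, amid what is visible of it).
- manip.spot_point(label, picture): "pixel" ([column, row] in pixels: a listed point, or the origin of a listed thing).
The state is a dict: "t": time; "joints": joint angles; "dq": joint speeds; "tau": joint torques, N m; "eef_pos": TCP position; "ee_rot": TCP orientation; "contact_force": force on the tool from outside, world axes, zero at the start; "torque": the same for the moment, N m; "width": opening from 0.0 (shut) to 1.0 (fully open); "gripper_force": force on a finger pad.
Only numpy, scipy, OpenCV 4.12 (cv2) and the standard library are available. Lean on these libraries where they do the work, as an engineer would, in place of code of your own. Each camera call takes 0.05 s, during which the arm holds its last target. There are 200 camera calls.

## Task

Unload the sample changer beside the microscope: pull up the carriage's spring knob, slide the carriage on to the next hole and let the pin snap in, so that each loaded pocket comes under the gap in the clear cover, then lift the steel holder straight up by its stem and stand it upright in the steel tray. When every holder stands in the tray, bring the empty carriage back to the parking hole it started from and let the pin snap in; leave the dropper bottle and the small box of cover glasses where they are.

Things in the scene. Friction and masses are not known exactly. Their poses are not given: they have to be found in the camera images.
- window (a point): centre of the gap in the changer's clear cover, level with the cover's upper face (61.5 mm above the worktop). x: along the rail, the way the carriage travels from its parking hole (away from the robot); y: across, to the left; z up. The gap is 45 mm long in x and open right across. Holders come out only here.
- cover (a point): on the cover's centre line, 100 mm from the gap's centre along -x. Both sides of the gap, two clear strips 4 mm thick cover the carriage (upper face 61.5 mm up, 9 to 34 mm either side of the line), leaving an 18 mm slot where the holders' stems travel; they hold the 38 mm square bodies down. A wall 39 mm to +y and end walls reach up to the strips.
- bed (a point): middle of the changer's grey bed at worktop level: 406 mm long in x, from 99 mm on the -y side to 46 mm on the +y side, 12 mm thick, fixed; place and yaw vary. The gap's centre lies 24 mm along +x. A steel index bar, top 26 mm up, runs 78 mm to the -y side; its five holes are 48 mm apart, at -96, -48, 0, 48, 96 mm in x.
- carriage (a joint): travel of the aluminium carriage along the rail, m: 0 at the parking hole (start), 0.048, 0.096, 0.144, 0.192 at the next holes, which bring pockets 1, 2, 3, 4 to the gap. At 0 the pocket centres lie 48, 96, 144, 192 mm from the gap's centre along -x. It slides with about 2 N when the pin is out; with the pin in, it is locked with 1.5 mm play either way.
- plunger (a joint): height of the spring plunger in m: 0 with the pin fully down in a hole, about 0.011 with its tip resting on the bar between holes, 0.018 fully up. The spring pushes it down with 6.5 N at 0 and 11 N fully up. The pin's end is round: let go within about 3 mm of a hole, it centres itself and snaps in.
- knob (a point): mid-grip of the plunger's upright black knob on the carriage's bracket, half-way along it, 78 mm to -y of the stems' line; 67.5 mm above the worktop with the pin down. Grip 20 mm in diameter, 26 mm high, over it a flange 30 mm wide, 8 mm high; bracket 21 mm below this point. Pull it straight up and, holding it up, drag it along the rail: the carriage comes along.
- tray_in (a point): middle of the inner floor (4 mm above the worktop) of the loose steel tray: 240 mm along its x, 130 mm along its y, rim 18 mm high, walls 4 mm, 0.6 kg. It lies between changer and microscope, its long side roughly along world x. It may get knocked aside.
- holder_1_mid (a point): middle (43 mm above the underside) of holder 1: steel body 38 mm square, 34 mm high; stem 10 mm thick from 34 to 77 mm up; grey head 20 mm wide from 77 to 86 mm; about 0.18 kg. z up the stem, x and y along the sides. Starts in pocket 1 (28 mm deep, 0.75 mm clearance a side; this point 2 mm above the cover's upper face), or is absent and the pocket empty.
- holder_2_mid (a point): middle (43 mm above the underside) of holder 2: steel body 38 mm square, 34 mm high; stem 10 mm thick from 34 to 77 mm up; grey head 20 mm wide from 77 to 86 mm; about 0.18 kg. z up the stem, x and y along the sides. Starts in pocket 2 (28 mm deep, 0.75 mm clearance a side; this point 2 mm above the cover's upper face), or is absent and the pocket empty.
- holder_3_mid (a point): middle (43 mm above the underside) of holder 3: steel body 38 mm square, 34 mm high; stem 10 mm thick from 34 to 77 mm up; grey head 20 mm wide from 77 to 86 mm; about 0.18 kg. z up the stem, x and y along the sides. Starts in pocket 3 (28 mm deep, 0.75 mm clearance a side; this point 2 mm above the cover's upper face), or is absent and the pocket empty.
- holder_4_mid (a point): middle (43 mm above the underside) of holder 4: steel body 38 mm square, 34 mm high; stem 10 mm thick from 34 to 77 mm up; grey head 20 mm wide from 77 to 86 mm; about 0.18 kg. z up the stem, x and y along the sides. Starts in pocket 4 (28 mm deep, 0.75 mm clearance a side; this point 2 mm above the cover's upper face), or is absent and the pocket empty.
- microscope: obstacle, not to be touched: the fixed microscope to the right of the tray, 415 mm deep in x, 222 mm wide in y, 434 mm high, turned about 0.2 rad, origin on the worktop under its middle
- dropper: bystander: brown dropper bottle, 38 mm in diameter, 111 mm high, origin under its centre, behind the changer and the tray; to be left alone
- cover_glasses: bystander: box of cover glasses, 31x31x20 mm, origin under its centre, on the robot's side of the tray; to be left alone

How it is judged (in metres and radians):
On the way, in this order (a step that is already met when the one before it is completed fails the run):
1. the carriage has been moved off the parking hole and the pin has snapped into another hole (value of joint carriage above 0.035 m and value of joint plunger below 0.004 m), for 0.2 s.
2. every holder stands upright and released in the tray (x of holder_1_mid in the frame of tray_in between -0.105 and 0.105 m and y of holder_1_mid in the frame of tray_in between -0.05 and 0.05 m and z of holder_1_mid in the frame of tray_in between 0.036 and 0.05 m and angle between each of holder_1_mid, holder_2_mid, holder_3_mid, holder_4_mid's own z axis and vertical below 0.12 rad and contact force between each of holder_1, holder_2, holder_3, holder_4 and the fingers below 0.1 N and linear speed of each of holder_1, holder_2, holder_3, holder_4 below 0.02 m/s and x of holder_2_mid in the frame of tray_in between -0.105 and 0.105 m and y of holder_2_mid in the frame of tray_in between -0.05 and 0.05 m and z of holder_2_mid in the frame of tray_in between 0.036 and 0.05 m and x of holder_3_mid in the frame of tray_in between -0.105 and 0.105 m and y of holder_3_mid in the frame of tray_in between -0.05 and 0.05 m and z of holder_3_mid in the frame of tray_in between 0.036 and 0.05 m and x of holder_4_mid in the frame of tray_in between -0.105 and 0.105 m and y of holder_4_mid in the frame of tray_in between -0.05 and 0.05 m and z of holder_4_mid in the frame of tray_in between 0.036 and 0.05 m), for 0.2 s.
At the end, for the whole second after the job is handed in: Every holder stands in the tray (its middle inside the rim, its foot on the tray's floor, tilt under 0.12 rad), released and at rest; the carriage is back at the parking hole (within 4 mm) with the pin snapped in (plunger below 4 mm) (all of step 2 and value of joint carriage between -0.004 and 0.004 m and value of joint plunger below 0.004 m); the robot touches nothing.
It fails at once if the dropper bottle or the box of cover glasses is moved more than 40 mm or tipped over (distance of any of dropper, cover_glasses from where it was at the start of the episode above 0.04 m or angle between any of dropper, cover_glasses's own z axis and vertical above 0.5 rad).
Of holder_1, holder_2, holder_3, holder_4 only 3 to 4 are there at a start; the rules pass over those that are not, and their reading is None.
At some moment in a run one of tray may be knocked a few centimetres aside while the robot is not near it.
Once in a run the grip may slacken for a moment while it holds something.
It also fails if it takes over 200 s, if anything falls off the work surface, if the arm or the gripper's body presses on something with over 40 N, if the wrist force passes 120 N, or if a joint passes its speed limit or range.

## Working session

There is one attempt and no reset: what is moved stays moved. The work goes in short steps, each a Python script; the robot and the scene stay as the last script left them, time stands still between calls to the robot, and variables do not carry over. Pictures are saved under pics/ and viewed, at most 14 in all, crops included, and the job is handed in when it is done.

```bash
ls; mkdir -p pics
cat > h.py <<'E'
from bench import manip
import numpy as np, cv2
from scipy.spatial.transform import Rotation as R
def Rm(o):
    o=np.array(o,float)
    return o if o.shape==(3,3) else R.from_euler('xyz',o,degrees=True).as_matrix()
def shot(n,save=None):
    p=manip.read_camera(n)
    if save: cv2.imwrite('pics/'+save,p['img'][:,:,::-1])
    return p
def ray(p,px):
    d=np.array([(px[0]-p['cx'])/p['fx'],(px[1]-p['cy'])/p['fy'],1.])
    return np.array(p['eye']),Rm(p['orientation'])@d
def onz(p,px,z):
    e,d=ray(p,px); return e+d*(z-e[2])/d[2]
def proj(p,X):
    c=Rm(p['orientation']).T@(np.array(X)-p['eye']); return np.array([p['fx']*c[0]/c[2]+p['cx'],p['fy']*c[1]/c[2]+p['cy']])
E
python3 - <<'E'
from h import *
print(manip.grip_depth, manip.observe())
H=dict(window=.0615,cover=.0615,bed=0,knob=.0675,tray_in=.004,holder_1_mid=.0635,dropper=0,cover_glasses=0,microscope=0)
for c in ('scene','side','wrist'):
    p=shot(c,c+'0.png'); print(c,p['eye'],p['orientation'],p['fx'],p['cx'],p['cy'])
    for l,z in H.items():
        for r in manip.spot_point(l,p)[:5]:
            print(l,round(r['p'],2),np.round(r['pixel']),np.round(onz(p,r['pixel'],z)[:2],4))
E
```

```text
pics
0.0187 {'t': 0.0, 'joints': array([ 6.44562157e+01,  2.42856570e+01,  9.34326076e+01,  3.12566634e-04,
        6.23721068e+01, -1.08925302e+00]), 'dq': array([-0.08139193,  0.00788128,  0.00768171,  0.04338119, -0.03140962,
        0.06069589]), 'tau': array([ 2.51807258e-03, -5.57393217e+01, -2.81749159e+01,  1.71732045e-04,
        7.19670774e-03,  1.77194664e-05]), 'eef_pos': array([0.25847289, 0.56843639, 0.23052428]), 'ee_rot': array([-1.79909650e+02, -1.99459909e-03,  1.55545322e+02]), 'contact_force': array([ 1.06561895,  0.57085767, -0.11715803]), 'torque': array([-0.00204783,  0.03250978,  0.017636  ]), 'gripper_force': 0.0, 'width': 1.0012286063638633}
scene [-0.16761504  0.47342127  0.55666308] [-118.72359341    0.26125106 -118.75261228] 435.2190089966835 317.04696714222115 194.20383565306363
window 0.91 [214. 237.] [0.5717 0.3082]
cover 0.84 [231. 265.] [0.4652 0.3074]
knob 0.6 [279. 255.] [0.4443 0.2204]
tray_in 0.77 [335. 238.] [0.5186 0.0536]
holder_1_mid 0.52 [224. 248.] [0.5229 0.3031]
cover_glasses 0.72 [353. 289.] [0.3609 0.1079]
side [ 0.36840492 -0.66283965  0.47686573] [-117.02438579   -0.16205625  -14.9563338 ] 412.6098099627223 320.1401523972819 200.0841506068314
window 0.68 [303. 174.] [0.576  0.2759]
cover 0.73 [264. 173.] [0.4817 0.307 ]
bed 0.66 [292. 196.] [0.547  0.2839]
bed 0.62 [243. 175.] [0.4377 0.4529]
knob 0.69 [257. 189.] [0.4512 0.2036]
knob 0.19 [222. 176.] [0.3757 0.2971]
tray_in 0.64 [307. 241.] [0.5335 0.0561]
holder_1_mid 0.68 [282. 172.] [0.5256 0.2975]
dropper 0.67 [260. 171.] [0.4892 0.4638]
cover_glasses 0.53 [259. 172.] [0.4839 0.4644]
cover_glasses 0.51 [225. 239.] [0.3653 0.1128]
microscope 0.15 [304. 173.] [0.6091 0.4211]
wrist [0.18822216 0.60257419 0.37326756] [ 1.62075888e+02 -4.76389718e-02  6.55710983e+01] 335.25529440873845 316.3307115678194 200.06604056316684
```

View pics/scene0.png

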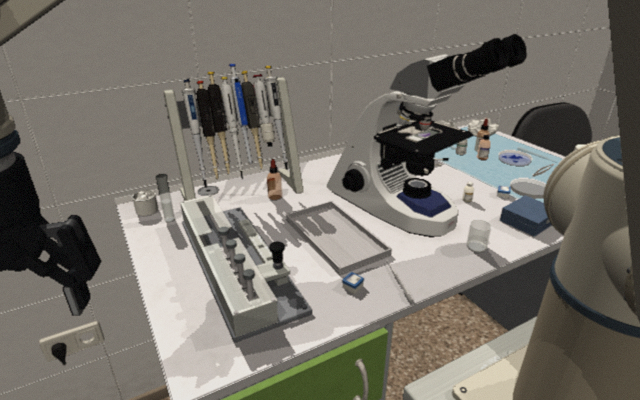

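View pics/side0.png

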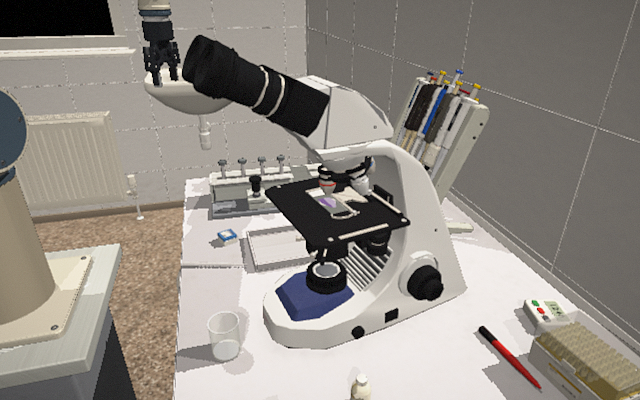

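The scene picture shows four holders (heads near (221,233), (230,246), (238,260), (248,272)), the black knob at (278,250), and the tray centre at (337,238). The side picture shows the same four stems at (222–283,163). The microscope stands close to the tray.

Run:
```python
from h import *
for yaw in (180,-90,0,90):
    for P in ([0.5,0.2,0.35],[0.45,0.22,0.05],[0.57,0.31,0.06],[0.6,0.08,0.045]):
        q=manip.inverse_kinematics(P,[180,0,yaw]); print(yaw,P,None if q is None else np.round(q))
manip.movep([0.47,0.22,0.33],[180,0,180])
H=dict(window=.0615,cover=.0615,bed=0,knob=.0675,tray_in=.004,holder_1_mid=.0635,dropper=0,cover_glasses=0,microscope=0)
p=shot('wrist','w1.png'); print(p['eye'])
for l,z in H.items():
    for r in manip.spot_point(l,p)[:5]:
        print(l,round(r['p'],2),np.round(r['pixel']),np.round(onz(p,r['pixel'],z)[:2],4))
```

```text
180 [0.5, 0.2, 0.35] [ 21.  10.  97.   0.  73. -69.]
180 [0.45, 0.22, 0.05] [ 25.  31. 115.   0.  34. -65.]
180 [0.57, 0.31, 0.06] [ 27.  39.  95.   0.  46. -63.]
180 [0.6, 0.08, 0.045] [  6.  37. 101.   0.  42. -84.]
-90 [0.5, 0.2, 0.35] None
-90 [0.45, 0.22, 0.05] None
-90 [0.57, 0.31, 0.06] None
-90 [0.6, 0.08, 0.045] None
0 [0.5, 0.2, 0.35] [ 21.  10.  97.  -0.  73. 111.]
0 [0.45, 0.22, 0.05] [ 25.  31. 115.  -0.  34. 115.]
0 [0.57, 0.31, 0.06] [ 27.  39.  95.  -0.  46. 117.]
0 [0.6, 0.08, 0.045] [  6.  37. 101.  -0.  42.  96.]
90 [0.5, 0.2, 0.35] [21. 10. 97. -0. 73. 21.]
90 [0.45, 0.22, 0.05] [ 25.  31. 115.  -0.  34.  25.]
90 [0.57, 0.31, 0.06] [27. 39. 95. -0. 46. 27.]
90 [0.6, 0.08, 0.045] [  6.  37. 101.  -0.  42.   6.]
[0.3923114  0.22145493 0.47177563]
window 0.78 [374. 233.] [0.5709 0.2982]
cover 0.69 [373. 235.] [0.5745 0.2973]
cover 0.6 [380. 158.] [0.471  0.3012]
bed 0.84 [373. 202.] [0.5481 0.3056]
knob 0.9 [319. 144.] [0.4526 0.2256]
tray_in 0.91 [198. 193.] [0.5328 0.0493]
holder_1_mid 0.8 [376. 204.] [0.5301 0.2988]
dropper 0.71 [238. 328.] [0.7722 0.0909]
dropper 0.53 [376. 232.] [0.5965 0.3132]
cover_glasses 0.57 [230.  76.] [0.3728 0.1083]
microscope 0.53 [383. 161.] [0.487  0.3166]
microscope 0.2 [371. 203.] [0.5501 0.3026]
```

View pics/w1.png

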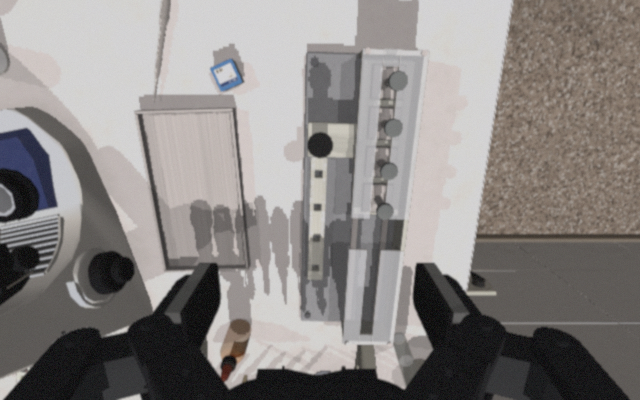

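The wrist view shows four heads at (397,80), (392,127), (388,170) and (384,211). The knob is at (320,145), the gap near (385,235), the tray over (140–245, 105–268), and the dropper at (235,340). I'll refine from these points.

Run:
```python
from h import *
manip.movep([0.44,0.26,0.26],[180,0,180])
p=shot('wrist','w2.png')
img=p['img']
for l,z in dict(knob=.0675,holder_1_mid=.0635,window=.0615,tray_in=.004).items():
    for r in manip.spot_point(l,p)[:5]:
        print(l,round(r['p'],2),np.round(r['pixel'],1),np.round(onz(p,r['pixel'],z)[:2],4))
    for r in manip.recognise(l,p)[:5]:
        print('   rec',l,round(r['p'],2),np.round(r['pixel'],1))
```

```text
knob 0.66 [356.3 200.5] [0.4706 0.3032]
   rec knob 0.69 [279.9 185.2]
holder_1_mid 0.85 [352.1 247.7] [0.5271 0.3012]
   rec holder_1_mid 0.95 [355.  253.3]
window 0.58 [349.6 282.9] [0.573  0.3001]
   rec window 0.62 [358.9 166.2]
   rec window 0.57 [330.5 227.2]
tray_in 0.74 [148.7 230.5] [0.5322 0.0461]
   rec tray_in 0.76 [141.2 214.3]
   rec tray_in 0.38 [180.  103.2]
```

View pics/w2.png

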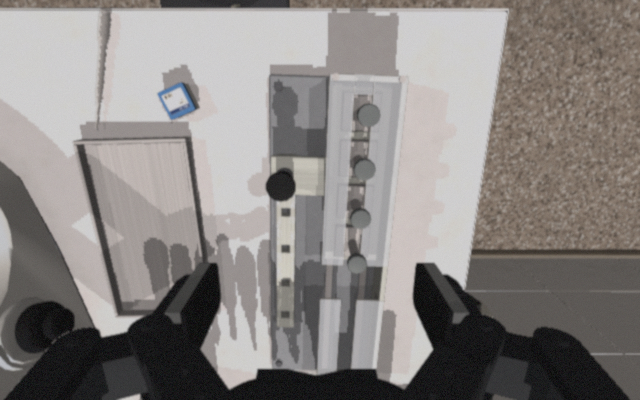

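Run:
```python
from h import *
from scipy.optimize import least_squares
p=shot('wrist'); g=cv2.cvtColor(p['img'],cv2.COLOR_RGB2GRAY)
c=cv2.HoughCircles(cv2.medianBlur(g,3),cv2.HOUGH_GRADIENT,1,20,param1=80,param2=12,minRadius=8,maxRadius=18)
c=c[0]; obs=[]
# changer frame origin: window; points
near=[((357,264),(-48,0,106.5)),((360,218),(-96,0,106.5)),((364,168),(-144,0,106.5)),((369,115),(-192,0,106.5)),((281,186),(-120,-78,88.5))]
for px,X in near:
    d=np.hypot(c[:,0]-px[0],c[:,1]-px[1]); i=d.argmin(); print(px,c[i],X)
    obs.append((c[i,:2] if d[i]<5 else np.array(px,float),X))
# holes: dark pixels on pale bar
for px,x in [((286,212),-72),((285.5,248),-24),((285.5,283),24),((285,315),72)]:
    s=g[px[1]-9:px[1]+10,int(px[0])-8:int(px[0])+9]; m=s<s.min()+35
    ys,xs=np.nonzero(m); q=np.array([xs.mean()+int(px[0])-8,ys.mean()+px[1]-9]); print('hole',px,q,m.sum()); obs.append((q,(x,-78,26)))
def W(v,X):
    X=np.array(X)/1000; a=v[2]; return [v[0]+np.cos(a)*X[0]-np.sin(a)*X[1], v[1]+np.sin(a)*X[0]+np.cos(a)*X[1], X[2]]
f=lambda v:np.concatenate([proj(p,W(v,X))-q for q,X in obs])
s=least_squares(f,[.571,.3,0],loss='soft_l1',x_scale=[.01,.01,.01]); print(s.x,np.degrees(s.x[2])); print(np.round(s.fun.reshape(-1,2),1) if s.fun.size==2*len(obs) else 0)
for X in [(-120,-78,67.5),(-48,0,63.5)]: print(W(s.x,X))
```

```text
(357, 264) [356.5 260.5  10.3] (-48, 0, 106.5)
(360, 218) [360.5 218.5   9.1] (-96, 0, 106.5)
(364, 168) [363.5 168.5  11.8] (-144, 0, 106.5)
(369, 115) [367.5 113.5  11.8] (-192, 0, 106.5)
(281, 186) [280.5 185.5  14.1] (-120, -78, 88.5)
hole (286, 212) [285.5 211. ] 56
hole (285.5, 248) [285.34782609 247.5       ] 46
hole (285.5, 283) [285.61538462 281.21153846] 52
hole (285, 315) [285.43396226 312.94339623] 53
[ 0.57257734  0.30018565 -0.02652884] -1.5199905494066897
[[ 0.6  2.8]
 [-0.1 -0.6]
 [ 0.4 -0.4]
 [ 0.4 -0.4]
 [-1.   0.7]
 [-0.3 -0.1]
 [-0.1 -0.1]
 [-0.2  0.1]
 [ 0.   0.1]]
[np.float64(0.4505505543989382), np.float64(0.22539618304239162), np.float64(0.0675)]
[np.float64(0.5245942266169923), np.float64(0.3014588848381165), np.float64(0.0635)]
```

```bash
cat >> h.py <<'E'
W0=np.array([0.57258,0.30019]); YAW=-1.52
def cw(x,y,z):
    a=np.radians(YAW); return np.array([W0[0]+np.cos(a)*x-np.sin(a)*y, W0[1]+np.sin(a)*x+np.cos(a)*y, z])
KO=[180,0,90+YAW]; HO=[180,0,180+YAW]
GD=manip.grip_depth
def st(tag=''):
    o=manip.observe(); print(tag,'t%.1f'%o['t'],'pos',np.round(o['eef_pos'],4),'F',np.round(o['contact_force'],1),'w %.3f'%o['width'],'gf %.1f'%o['gripper_force'],flush=True); return o
def knob_grab(c,zg=.070):
    """c: carriage travel (m) at which the knob stands now"""
    manip.grip(0.65,40)
    manip.movep(cw(-.120+c,-.078,.16),KO)
    s=manip.move_straight(cw(-.120+c,-.078,zg-GD),feed=.1,max_force=15); 
    if s: st('CONTACT on descent')
    manip.grip(0.0,60); st('knob gripped')
def knob_pull(c,lift=.0148,zg=.070):
    manip.move_straight(cw(-.120+c,-.078,zg-GD+lift),feed=.05); return st('lifted')
def knob_drag(c0,c1,lift=.0148,zg=.070):
    manip.move_straight(cw(-.120+c1,-.078,zg-GD+lift),feed=.06); st('dragged')
    s=manip.move_straight(cw(-.120+c1,-.078,zg-GD),feed=.05,max_force=20); st('lowered stop=%s'%s)
def knob_leave(c):
    manip.grip(0.65); 
    manip.move_straight(cw(-.120+c,-.078,.16),feed=.2); st('left')
E
python3 - <<'E'
from h import *
knob_grab(0); knob_pull(0)
shot('scene','s1.png'); p=shot('side'); cv2.imwrite('pics/sd1.png',cv2.resize(p['img'][130:260,170:360,::-1],None,fx=4,fy=4))
E
```

```text
knob gripped t7.9 pos [0.451  0.2256 0.052 ] F [-1.3 -0.5  6.1] w 0.326 gf 58.5
lifted t8.3 pos [0.4502 0.2254 0.066 ] F [ -0.5   3.  -10.8] w 0.324 gf 59.7
```

View pics/sd1.png

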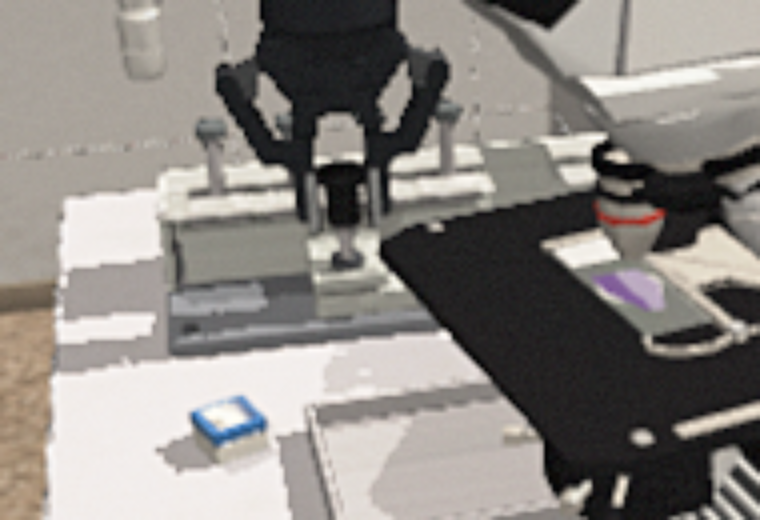

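The crop shows the knob, at about (340,195), held by the flange. The pin rod is visible below it at (345,255), so the pin is up. Next I drag.

Run:
```python
from h import *
knob_drag(0,.048); knob_leave(.048)
manip.movep(np.array([0.44,0.26,0.26]),[180,0,180])
p=shot('wrist','w3.png'); print(proj(p,cw(0,0,.1065)),proj(p,cw(-.072,-.078,.0885)))
for l in ('holder_1_mid','knob','tray_in'):
    for r in manip.spot_point(l,p)[:5]: print(l,round(r['p'],2),np.round(r['pixel'],1))
g=cv2.cvtColor(p['img'],cv2.COLOR_RGB2GRAY)
c=cv2.HoughCircles(cv2.medianBlur(g,3),cv2.HOUGH_GRADIENT,1,20,param1=80,param2=12,minRadius=8,maxRadius=18)[0]
for x in (0,-48,-96,-144):
    q=proj(p,cw(x/1000,0,.1065)); print(x,np.round(q,1),c[np.hypot(*(c[:,:2]-q).T).argmin()])
q=proj(p,cw(-.072,-.078,.0885)); print('knob',np.round(q,1),c[np.hypot(*(c[:,:2]-q).T).argmin()])
```

```text
dragged t9.4 pos [0.4988 0.224  0.0662] F [  1.5   0.8 -10.5] w 0.329 gf 59.7
lowered stop=True t9.7 pos [0.4991 0.224  0.052 ] F [-0.3 -1.3  7.2] w 0.326 gf 60.6
left t10.8 pos [0.4979 0.2239 0.1593] F [-0.1 -0.  -0.5] w 0.649 gf 0.0
[354.6279732  306.64658176] [280.0539826  233.36025365]
holder_1_mid 0.74 [350.5 287.5]
knob 0.77 [281.8 228.1]
knob 0.51 [354.3 245.9]
tray_in 0.55 [151.9 233.9]
0 [354.6 306.6] [354.5 310.5  10.2]
-48 [357.6 265. ] [358.5 270.5  15.2]
-96 [360.8 219.5] [360.5 219.5  10.3]
-144 [364.4 169.6] [362.5 170.5  12.7]
knob [280.1 233.4] [281.5 233.5  13.8]
```

View pics/w3.png

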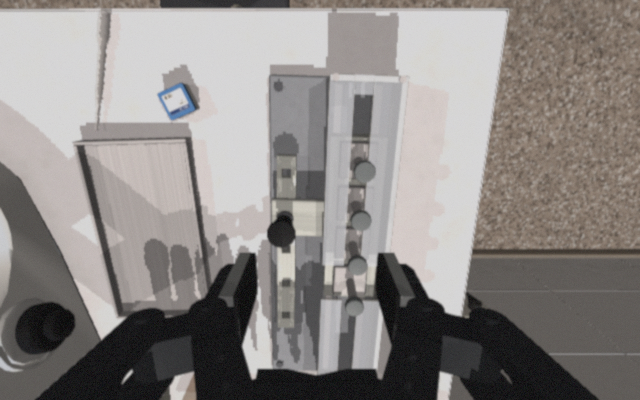

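Run:
```python
from h import *
p=shot('wrist')
C=[onz(p,q,.018) for q in ((77,142),(187,138),(117,314),(208,314))]
C=np.array(C); print(np.round(C,4), np.round(C.mean(0),4))
for a,b in ((0,2),(1,3),(0,1),(2,3)): d=C[b]-C[a]; print(np.hypot(*d[:2]),np.degrees(np.arctan2(d[1],d[0])))
for s in range(1):
  for r in manip.spot_point('tray_in',p)[:2]: print(r['p'],onz(p,r['pixel'],.004))
# pick up holder 1
manip.grip(0.5,40)
manip.movep(cw(0,0,.17),HO)
print('touch',manip.move_straight(cw(0,0,.0785-GD),feed=.1,max_force=12)); st('down')
manip.grip(0,60); st('gripped')
manip.move_straight(cw(0,0,.17),feed=.1); st('up')
p=shot('side'); cv2.imwrite('pics/sd2.png',cv2.resize(p['img'][90:220,200:390,::-1],None,fx=4,fy=4))
```

```text
[[ 0.4169 -0.0113  0.018 ]
 [ 0.4124  0.1144  0.018 ]
 [ 0.648  -0.0081  0.018 ]
 [ 0.6481  0.1147  0.018 ]] [0.5314 0.0524 0.018 ]
0.23114399936037053 0.7995276791984374
0.23566958185259954 0.08560597450909274
0.12579921294283383 92.04034696947056
0.12284622232355723 89.9678352750751
0.61 [0.5365529  0.04981116 0.004     ]
touch False
down t14.7 pos [0.5731 0.3005 0.0605] F [-0.2  0.1 -0.5] w 0.503 gf 0.0
gripped t15.0 pos [0.573  0.3003 0.0604] F [-0.7 -1.6  4. ] w 0.169 gf 58.2
up t16.3 pos [0.5721 0.2999 0.1691] F [-0.6  0.8 -1.5] w 0.169 gf 58.3
```

View pics/sd2.png

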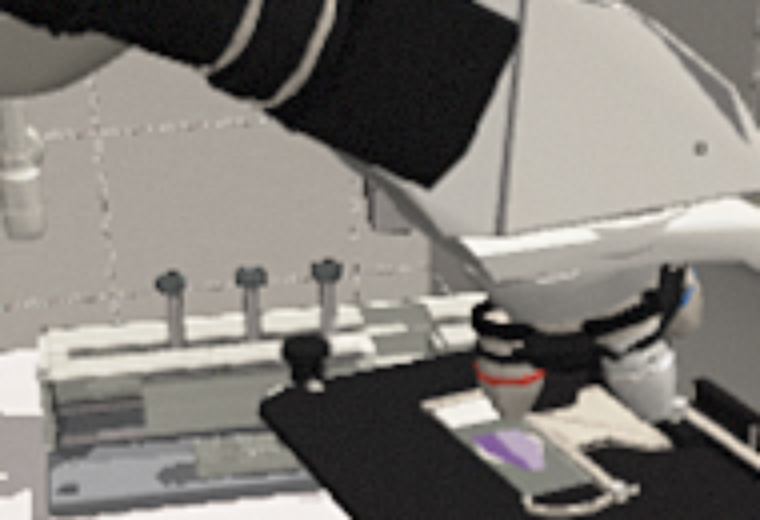

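The crop shows three heads left at (170,280), (250,275) and (325,268), so holder 1 is out of the gap. The microscope clearance needs checking before I place it.

Run:
```python
from h import *
a=shot('scene'); b=shot('side')
def tri(qa,qb):
    e1,d1=ray(a,qa); e2,d2=ray(b,qb); d1/=np.linalg.norm(d1); d2/=np.linalg.norm(d2)
    s=np.linalg.lstsq(np.c_[d1,-d2],e2-e1,rcond=None)[0]; P,Q=e1+s[0]*d1,e2+s[1]*d2
    return np.round((P+Q)/2,3),round(np.linalg.norm(P-Q),3)
print('eyepiece end',tri((513,50),(205,63)),tri((440,75),(325,105)))
print('stage corners',tri((376,134),(268,188)),tri((415,150),(325,237)), tri((472,130),(410,218)))
for y in (.05,.065,.08):
    for x in (.45,.61): print(y,x,np.round(manip.inverse_kinematics([x,y,.045],HO),0))
```

```text
eyepiece end (array([ 0.368, -0.216,  0.41 ]), np.float64(0.003)) (array([ 0.502, -0.179,  0.346]), np.float64(0.011))
stage corners (array([ 0.469, -0.032,  0.215]), np.float64(0.081)) (array([ 0.518, -0.162,  0.161]), np.float64(0.025)) (array([ 0.541, -0.315,  0.223]), np.float64(0.081))
0.05 0.45 [  5.  29. 120.   0.  30. -84.]
0.05 0.61 [  4.  38. 100.   0.  42. -85.]
0.065 0.45 [  7.  29. 120.   0.  30. -82.]
0.065 0.61 [  5.  38. 100.   0.  42. -84.]
0.08 0.45 [  9.  29. 120.   0.  31. -80.]
0.08 0.61 [  6.  38. 100.   0.  42. -82.]
```

```bash
cat >> h.py <<'E'
def tray_xy(p,quiet=False):
    r=manip.spot_point('tray_in',p)
    for q in r[:2]: print('tray',round(q['p'],2),np.round(onz(p,q['pixel'],.004)[:2],4),flush=True)
def place(T,i,ytr=.018,yaw=0):
    """T: tray centre; slot i 0..3 from far to near"""
    x=.075-.05*i; a=np.radians(yaw)
    xy=np.array([T[0]+np.cos(a)*x-np.sin(a)*ytr,T[1]+np.sin(a)*x+np.cos(a)*ytr])
    O=[180,0,180+yaw]
    manip.movep([*xy,.17],O); st('over slot')
    manip.move_straight([*xy,.07],feed=.2)
    s=manip.move_straight([*xy,.041],feed=.04,max_force=5); st('set down %s'%s)
    manip.grip(0.5); manip.pause(.2)
    manip.move_straight([*xy,.17],feed=.2); st('released')
def pick():
    manip.grip(0.5,60)
    manip.movep(cw(0,0,.17),HO)
    print('touch',manip.move_straight(cw(0,0,.0785-GD),feed=.12,max_force=12))
    manip.grip(0,60); manip.pause(.1); st('gripped')
    manip.move_straight(cw(0,0,.17),feed=.12); return st('up')
def look(save=None,at=(.40,.12,.30)):
    manip.movep(at,[180,0,180]); return shot('wrist',save)
def index(c0,c1):
    knob_grab(c0); knob_pull(c0); knob_drag(c0,c1); knob_leave(c1)
E
python3 - <<'E'
from h import *
place((.533,.050),0)
p=look('w4.png'); tray_xy(p)
for r in manip.spot_point('holder_1_mid',p)[:5]: print(round(r['p'],2),np.round(r['pixel']),np.round(onz(p,r['pixel'],.047)[:2],4),np.round(onz(p,r['pixel'],.0635)[:2],4))
E
```

```text
over slot t17.4 pos [0.6081 0.0688 0.17  ] F [ 1.2  0.2 -1.8] w 0.177 gf 58.3
set down True t18.6 pos [0.608  0.0676 0.0439] F [-1.1 -0.4  7. ] w 0.171 gf 58.6
released t20.0 pos [0.6072 0.0679 0.1691] F [-0. -0.  0.] w 0.502 gf 0.0
tray 0.85 [0.5368 0.0471]
0.89 [277. 310.] [0.6114 0.0675] [0.5994 0.0697]
```

View pics/w4.png

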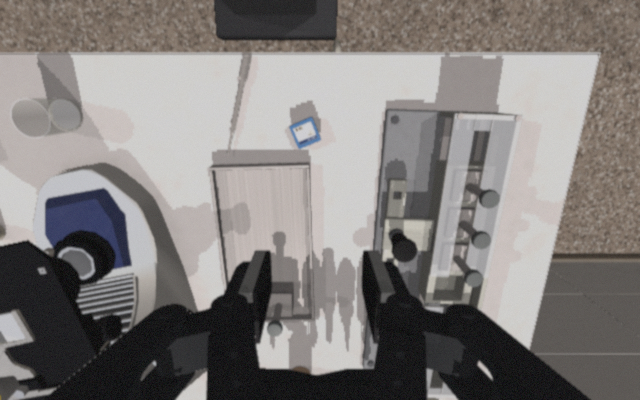

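Holder 1 stands upright in the tray, with its head at (275,327). I'll go on with holder 2.

Run:
```python
from h import *
index(.048,.096); pick()
p=look('w5.png'); tray_xy(p)
```

```text
knob gripped t24.6 pos [0.499  0.2243 0.0521] F [-0.3 -1.1  6.7] w 0.325 gf 58.5
lifted t25.0 pos [0.498  0.2242 0.0659] F [ -0.9   3.7 -11.1] w 0.327 gf 59.7
dragged t26.0 pos [0.5469 0.2227 0.0662] F [  1.7   0.4 -10.2] w 0.326 gf 59.7
lowered stop=True t26.3 pos [0.5471 0.2228 0.0521] F [-0.3 -0.6  7.5] w 0.324 gf 60.6
left t27.4 pos [0.5459 0.2226 0.1593] F [0.9 0.5 0.2] w 0.649 gf 0.0
touch False
gripped t30.6 pos [0.5732 0.3004 0.0606] F [ 0.1 -0.7  5.5] w 0.169 gf 58.6
up t31.6 pos [0.572  0.2999 0.169 ] F [-0.  -0.3 -1.6] w 0.174 gf 59.3
tray 0.81 [0.534  0.0475]
```

View pics/w5.png

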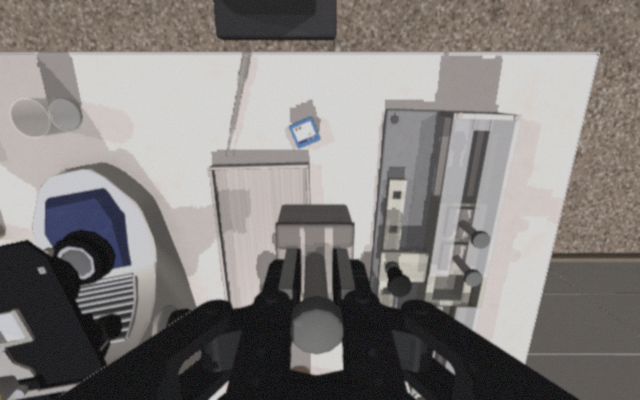

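The tray's near corners at (210,165) and (309,163) are unchanged, and holder 2 is held square. I'll place it, index and take holder 3.

Run:
```python
from h import *
place((.533,.050),1)
index(.096,.144); pick()
p=look('w6.png'); tray_xy(p)
```

```text
over slot t33.7 pos [0.5576 0.0684 0.17  ] F [-0.4  0.5 -1.6] w 0.175 gf 59.3
set down True t34.9 pos [0.5579 0.0677 0.0441] F [-0.9 -1.4  6.8] w 0.170 gf 59.3
released t36.3 pos [0.5573 0.0679 0.1692] F [ 0.6 -0.3  0.6] w 0.502 gf 0.0
knob gripped t39.8 pos [0.547  0.2231 0.0521] F [-1.4 -0.3  5.9] w 0.328 gf 58.5
lifted t40.3 pos [0.5458 0.2229 0.0657] F [ -0.4   4.  -10.7] w 0.327 gf 59.7
dragged t41.2 pos [0.5949 0.2214 0.0662] F [  1.6   0.9 -10.4] w 0.323 gf 59.7
lowered stop=True t41.6 pos [0.5951 0.2215 0.0521] F [ 0.1 -0.8  6.4] w 0.325 gf 60.6
left t42.6 pos [0.5938 0.2213 0.1592] F [-0.9  0.2 -0.3] w 0.650 gf 0.0
touch False
gripped t45.8 pos [0.5731 0.3004 0.0606] F [-0.6  0.1  5.8] w 0.174 gf 58.7
up t46.8 pos [0.572  0.2999 0.1691] F [-0.2  0.3 -1.1] w 0.168 gf 59.4
tray 0.55 [0.5243 0.0596]
tray 0.54 [0.5596 0.3319]
```

View pics/w6.png

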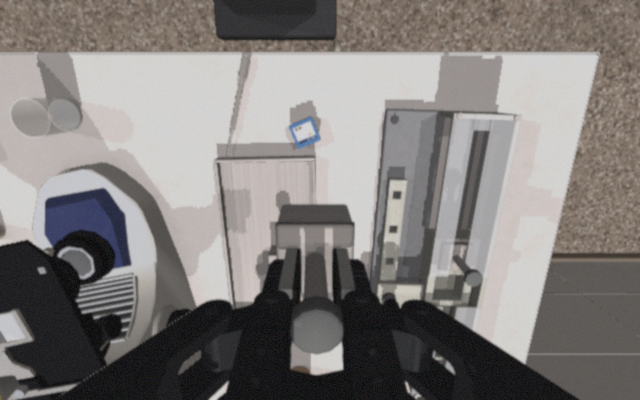

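The tray has been knocked: its near corners moved to (216,158) and (315,156). I'll look from the other side to find it and the standing holders.

Run:
```python
from h import *
p=shot('wrist')
for a,b in (((210,165),(216,158)),((309,163),(315,156))): print('near shift',np.round(onz(p,b,.018)-onz(p,a,.018),4))
manip.movep([.55,.22,.30],[180,0,0]); p=shot('wrist','w7.png'); tray_xy(p)
for r in manip.spot_point('holder_1_mid',p)[:5]: print(round(r['p'],2),np.round(r['pixel']),np.round(onz(p,r['pixel'],.047)[:2],4))
```

```text
near shift [-0.0091  0.0085  0.    ]
near shift [-0.0091  0.0077  0.    ]
tray 0.74 [0.5245 0.0566]
0.74 [444. 120.] [0.5988 0.0748]
0.66 [245. 225.] [0.4686 0.3116]
```

View pics/w7.png

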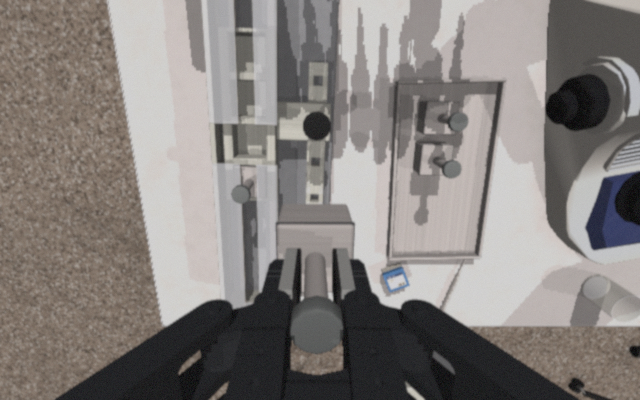

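Holders 1 and 2 still stand, with heads at (458,121) and (452,169). The tray is shifted by about (−9, +8) mm with no visible turn. I'll place holder 3 with that centre and fetch holder 4.

Run:
```python
from h import *
T=(.524,.058)
manip.movep([.45,.2,.25],[180,0,90])
place(T,2)
index(.144,.192); pick()
manip.movep([.55,.22,.30],[180,0,0]); p=shot('wrist','w8.png'); tray_xy(p)
for r in manip.spot_point('holder_1_mid',p)[:5]: print(round(r['p'],2),np.round(r['pixel']),np.round(onz(p,r['pixel'],.047)[:2],4))
```

```text
over slot t53.9 pos [0.4992 0.0762 0.1702] F [ 0.3 -0.8 -0.9] w 0.174 gf 59.5
set down True t55.2 pos [0.499  0.0758 0.0441] F [-0.6 -1.4  4.9] w 0.172 gf 59.4
released t56.6 pos [0.4983 0.0759 0.1694] F [-0.2 -0.6  0.7] w 0.501 gf 0.0
knob gripped t60.1 pos [0.595  0.2218 0.0522] F [-0.7 -0.3  6.1] w 0.326 gf 58.5
lifted t60.5 pos [0.5937 0.2216 0.0655] F [ -0.5   3.6 -10.4] w 0.328 gf 59.7
dragged t61.5 pos [0.6431 0.2201 0.0663] F [  2.    2.  -10.6] w 0.324 gf 59.8
lowered stop=True t61.8 pos [0.6432 0.2202 0.0522] F [-0.9 -1.   6.7] w 0.327 gf 60.7
left t62.9 pos [0.6418 0.2201 0.1591] F [-0.   0.1 -0.4] w 0.651 gf 0.0
touch False
gripped t66.0 pos [0.5731 0.3004 0.0606] F [ 0.2 -1.3  6.7] w 0.172 gf 58.8
up t67.1 pos [0.572  0.2999 0.169 ] F [-1.  -0.2 -2.6] w 0.171 gf 59.6
tray 0.83 [0.5229 0.0572]
0.73 [443. 122.] [0.5974 0.0753]
```

View pics/w8.png

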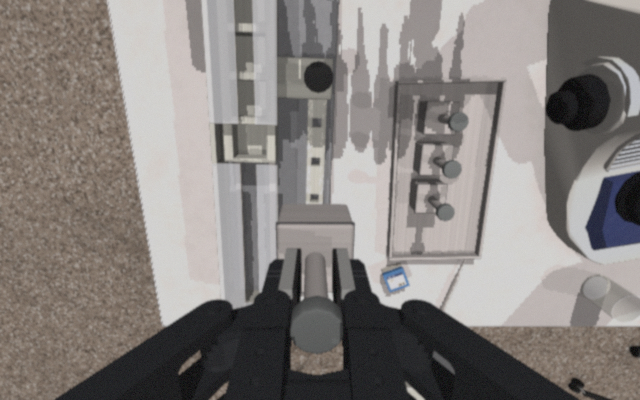

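Three holders stand at (458,121), (452,169) and (445,212), and the tray is where I expected. I'll place holder 4, then bring the carriage back.

Run:
```python
from h import *
manip.movep([.45,.2,.25],[180,0,90])
place((.524,.058),3)
index(.192,0)
manip.movep([.55,.22,.30],[180,0,0]); p=shot('wrist','w9.png'); tray_xy(p); print(proj(p,cw(-.12,-.078,.0885)))
for r in manip.spot_point('holder_1_mid',p)[:5]: print(round(r['p'],2),np.round(r['pixel']),np.round(onz(p,r['pixel'],.047)[:2],4))
```

```text
over slot t72.8 pos [0.4493 0.0761 0.1702] F [ 0.7  0.  -2.4] w 0.171 gf 59.6
set down True t74.0 pos [0.4492 0.0758 0.044 ] F [-2.3 -2.3  8.9] w 0.169 gf 59.2
released t75.4 pos [0.4484 0.0759 0.1694] F [-0.1  0.4 -1.3] w 0.499 gf 0.0
knob gripped t78.8 pos [0.643  0.2204 0.0522] F [-0.6 -0.2  6.6] w 0.326 gf 58.6
lifted t79.3 pos [0.6416 0.2203 0.0654] F [ -0.6   4.1 -10.8] w 0.328 gf 59.7
dragged t82.7 pos [0.451  0.2262 0.0668] F [  1.    7.5 -10.8] w 0.323 gf 59.7
lowered stop=True t83.0 pos [0.4513 0.2265 0.0522] F [-0.7  0.9  7.7] w 0.324 gf 60.6
left t84.1 pos [0.45   0.2251 0.1594] F [ 0.4 -0.2 -0.1] w 0.651 gf 0.0
tray 0.62 [0.5234 0.0555]
[312.32446164 252.96233799]
0.63 [445. 121.] [0.597  0.0736]
```

View pics/w9.png

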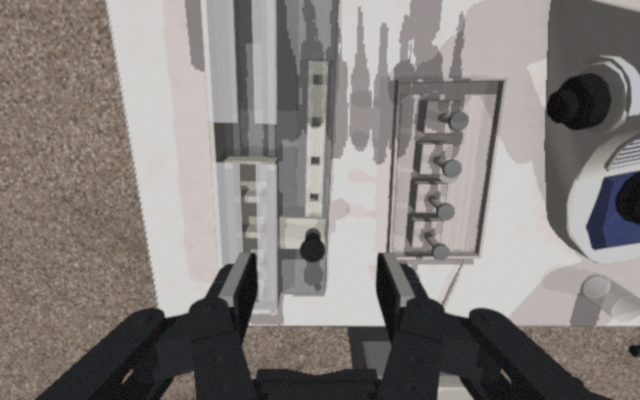

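All four holders stand in the tray, with heads at (458,121), (452,169), (445,212) and (440,250). The knob is at its parking position, (313,250), and lowered fully, so the pin is in. Cover glasses and dropper were not touched.

```bash
python3 -c "
from h import *
print(manip.hand_in())"
```

```text
the job is handed in; nothing more can be done
None
```

The job is handed in, with no verdict returned: all four holders stand upright in the tray, the empty carriage is back at its parking hole with the pin in, and the dropper bottle and cover glasses were left alone.

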